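# Sweep tile scraps off the work board into the scrap tray

### The job

Clear the work board: with the closed fingers, sweep the three blue tile scraps across the board and off its side so that they all end up inside the green scrap tray. Only push them, never pick them up, and leave the cream tile, the paint pot and everything else on the bench where they are.

Things in the scene. Friction and masses are not known exactly. Their poses are not given: they have to be found in the camera images.
- board: raised plywood work board, fixed, 300 (its x) x 260 (its y) mm, its flat top 40 mm above the bench; origin at bench level under its centre. Dark strips 12 mm wide stand 10 mm above the top along its ends (x = +-138 to +-150 mm); its sides (y = +-130 mm) are open, a tray against each. It may be turned a little about the vertical
- scrap_tray: the scrap tray: open, empty green tray, fixed, 280 (its x) x 110 (its y) x 34 mm high, walls and floor 4 mm, 1 mm from one open side of the board (its +y or its -y side), rim 6 mm below the board's top; origin at bench level under its centre, axes parallel to the board's
- keep_box: pale wooden box of the same size and height as the scrap tray, fixed, against the other open side of the board, with five finished cream tiles fixed in it; origin at bench level under its centre
- good_tile: finished cream tile, 40 x 40 x 10 mm, lying on the board near its far (+x) strip; origin centre of its underside; to be left alone
- paint_pot: white paint pot with an orange cap, 40 mm across, 50 mm high, standing on the board near its far (+x) strip; origin centre of its underside; to be left alone
- glaze_jar: amber jar, 70 mm across, 100 mm high, on the bench to the robot's left; origin centre of its underside; to be left alone
- brush_mug: blue mug with brushes, 76 mm across, 190 mm high with the brushes, on the bench to the robot's right; origin centre of its underside; to be left alone
- maquette: small white plaster figure, 70 mm across, 115 mm high, on the bench to the robot's left; origin centre of its underside; to be left alone
- hammer: hammer lying on the bench to the robot's right; origin at its underside; to be left alone
- sanding_block: cork block 70 x 110 x 35 mm on the bench to the robot's left; origin centre of its underside; to be left alone
- scrap0: blue-glazed terracotta tile scrap, 36 x 36 mm with an 11 x 12 mm notch out of one corner, 12 mm thick, 21 to 42 g, loose and flat on the board; origin centre of its underside (of the full square). It slides under a light push. Along the board's x the scraps' origins are at least 47 mm apart, and 60 mm from the good tile's and paint pot's centres
- scrap1: blue-glazed terracotta tile scrap, 36 x 36 mm with an 11 x 12 mm notch out of one corner, 12 mm thick, 21 to 42 g, loose and flat on the board; origin centre of its underside (of the full square). It slides under a light push. Along the board's x the scraps' origins are at least 47 mm apart, and 60 mm from the good tile's and paint pot's centres
- scrap2: blue-glazed terracotta tile scrap, 36 x 36 mm with an 11 x 12 mm notch out of one corner, 12 mm thick, 21 to 42 g, loose and flat on the board; origin centre of its underside (of the full square). It slides under a light push. Along the board's x the scraps' origins are at least 47 mm apart, and 60 mm from the good tile's and paint pot's centres

How it is judged:
By the outcome, as a careful person would: the job done as asked, in the order asked, and still so for the second after the job is handed in, with the robot touching nothing.
It also fails if it takes over 64 s, if anything falls off the work surface, if the arm or the gripper's body presses on something with over 40 N, if the wrist force passes 120 N, or if a joint passes its speed limit or range.

### The arm

A 6-joint arm with a two-finger parallel gripper is mounted at the origin on the work surface. World frame = base frame: x ahead of the robot, y to its left, z up, the work surface at z = 0. Lengths are in m, angles in degrees, forces in N, time in s.
With the tool pointing down it reaches from about 0.3 to 0.875 m from the base axis. Payload 6.4 kg.
Tool frame: the origin (TCP) lies at the very end of the fingers, on their centre line; the grasp point (between the pads) lies ctrl.grip_point_offset behind it (ctrl.grip_point_offset is the distance from the TCP to the grasp point, in m); z points along the fingers, y is the line along which they close (so a half turn about z gives the same grasp; the last joint's range is limited). The gripper opens to 88 mm and grips with 3 to 60 N. Pads are 18 mm wide; open, the fingers measure 123 mm over their backs; the gripper's body (75 mm by 187 mm) begins 45 mm behind the grasp point.
Start: joints at [53.955, 10.359, 92.074, -0, 77.567, -11.82], TCP at [0.236, 0.524, 0.239] pointing down, gripper open.
Joint ranges: [-171.53, 171.53], [-51.25, 118.39], [17.06, 147.69], [-65.23, 245.23], [0, 150.52], [-178.68, 178.68]. Speed limits (degrees/s): [147.25, 147.25, 172.46, 180, 180, 180].

### API

Orientations are given as a 3x3 rotation matrix whose columns are the frame's x, y, z axes.
In Python, from plant import ctrl gives the robot as it stands. The module is installed in compiled form; this text tells all that it offers.
- The arm moves only by the shell command python3 -m creep 'ROWS' [OPENING]. ROWS is a JSON object of lists of equal length, an entry for each row: "travel": the shift along the tool's x, y, z in m, a list of three; "roll": the turn about the tool's z in degrees. In form: {"travel": [[dx, dy, dz], ...], "roll": [roll, ...]}. A call has exactly 10 rows; each row is the pose to reach, as a shift and turn from the pose commanded when the call began, along the tool's axes at that moment; what a row does not reach only later rows make up. A row lasts 1/12 s, in which the tool goes at most 41.7 mm and 7.16 degrees, less where a joint would pass 70% of its speed; a pose out of reach is approached as far as the arm can. A call with a gripper value outside its range is refused whole. OPENING is the closure in counts, from 0 (fully open) to 255 (shut), set as the call begins (- or left out, the last holds). The fingers move at their own pace and stop on an object; the grip force is fixed at half the most. Time passes only in rows, so rows that repeat a pose let the fingers close, or fill a call up. It gives the time, the measured TCP pose, the force, the opening and the grip force at its end, in the units of the state.
- ctrl.get_obs(): the state, without advancing time (a new reading comes with each control period).
- ctrl.snapshot(name): name is "scene" or "top"; returns a dict with "frame" (384x512x3 uint8, red, green, blue), "fovy" (degrees; the focal length in pixels is half the picture's height over the tangent of half this angle, whatever the lens; pixels are square), "cx", "cy" (the principal point, pixels), "R" (3x3) and "t" (3): a world point X has camera coordinates R X + t. Camera axes: x right, y down, z forward; pixel columns grow to the right and rows downward; lengths in m; the calibration is good to about 2 mm. A picture is of the moment at which its call begins. There is no depth.
- ctrl.job_done(): hands the job in; it is judged then, once.
Trained networks look in a picture, given as the dict that the camera call returned (one of the last four; its "shot" number tells which), for a name from the list of things; names that differ only in an ending like _2 or _b are one class to them, and where a whole thing is asked for, a point or a joint stands for the part that bears it (a point fixed in the world has none). Each returns a list of dicts, best first, with "conf" (0 to 1); they miss things now and then, are a little off and sometimes report something else, mostly with a low value. They report only what shows in the picture. A call takes as long as a camera call.
- ctrl.regions_of(picture, label): "region" (384x512 bool, what is visible of it) and "bbox" ([left, top, width, height] in pixels, round what is visible of it).
- ctrl.landmark_of(picture, label): "location" ([column, row] in pixels: a listed point, or the origin of a listed thing).
The state is a dict: "time_s": time; "qpos": joint angles; "dq": joint speeds; "effort": joint torques, N m; "tcp_pos": TCP position; "eef_rot": TCP orientation; "force": force on the tool from outside, world axes, zero at the start; "wrist_torque": the same for the moment, N m; "opening": finger opening in m; "grip_force": force on a finger pad.
Only numpy, scipy, OpenCV 4.12 (cv2) and the standard library are available. Lean on these libraries where they do the work, as an engineer would, in place of code of your own. Each camera call takes 0.05 s, during which the arm holds its last target. There are 200 camera calls.

## Working session

There is one attempt and no reset: what is moved stays moved. The work goes in short steps, Python scripts to look and compute and a shell command to move; the robot and the scene stay as the last step left them, time stands still between calls to the robot, and variables do not carry over. Pictures are saved under pics/ and viewed, at most 10 in all, crops included, and the job is handed in when it is done.

```bash
mkdir -p pics
cat > h.py <<'E'
import numpy as np, cv2
from plant import ctrl
def ray(p,uv,z):
    f=p["frame"].shape[0]/2/np.tan(np.radians(p["fovy"]/2))
    d=np.array([(uv[0]-p["cx"])/f,(uv[1]-p["cy"])/f,1.]); R=np.array(p["R"]);t=np.array(p["t"])
    c=-R.T@t; w=R.T@d; return c+w*(z-c[2])/w[2]
def proj(p,X):
    f=p["frame"].shape[0]/2/np.tan(np.radians(p["fovy"]/2))
    c=np.array(p["R"])@X+p["t"]; return [p["cx"]+f*c[0]/c[2],p["cy"]+f*c[1]/c[2]]
E
python3 - <<'E'
from h import *
np.set_printoptions(precision=3,suppress=True)
o=ctrl.get_obs();print(o["time_s"],o["tcp_pos"],o["eef_rot"],o["opening"],ctrl.grip_point_offset)
for c in("top","scene"):
    p=ctrl.snapshot(c);cv2.imwrite(f"pics/{c}0.png",cv2.resize(p["frame"][:,:,::-1],(768,576)))
    print(c,-np.array(p["R"]).T@p["t"])
    for n,z in(("board",0),("scrap_tray",0),("keep_box",0),("good_tile",.04),("paint_pot",.04),("scrap0",.04),("glaze_jar",0),("brush_mug",0),("maquette",0)):
        for l in ctrl.landmark_of(p,n)[:4]: print(n,round(l["conf"],2),np.array(l["location"]),ray(p,l["location"],z))
    for r in ctrl.regions_of(p,"scrap0")[:5]:
        m=r["region"].astype(np.uint8);pts=np.argwhere(m)[:,::-1]
        w=np.array([ray(p,q,.052)[:2] for q in pts],np.float32)*1000
        print("scrap",round(r["conf"],2),r["bbox"],len(pts),cv2.minAreaRect(w))
E
```

```text
0.0 [0.236 0.524 0.238] [[-0.912  0.41  -0.001]
 [ 0.41   0.912 -0.001]
 [ 0.    -0.002 -1.   ]] 0.08778175102297651 0.0187
top [ 0.365 -0.045  1.247]
board 0.72 [214.5 183.2] [0.57 0.05 0.  ]
board 0.61 [363.3 153.7] [ 0.663 -0.413  0.   ]
scrap_tray 0.63 [275.5 188.2] [ 0.554 -0.138  0.   ]
keep_box 0.88 [155.8 179.3] [0.583 0.23  0.   ]
good_tile 0.56 [197.7 149.3] [0.667 0.098 0.04 ]
good_tile 0.22 [247.6 151.6] [ 0.66  -0.052  0.04 ]
paint_pot 0.46 [245.5 148.1] [ 0.671 -0.046  0.04 ]
scrap0 0.68 [227.4 172.4] [0.596 0.008 0.04 ]
scrap0 0.61 [ 99.3 146.3] [0.677 0.394 0.04 ]
scrap0 0.6 [217.2 206. ] [0.495 0.038 0.04 ]
scrap0 0.59 [220.1 187.8] [0.55 0.03 0.04]
glaze_jar 0.89 [102.  145.2] [0.69  0.401 0.   ]
brush_mug 0.87 [363.7 154.2] [ 0.661 -0.414  0.   ]
brush_mug 0.38 [101.1 146. ] [0.688 0.403 0.   ]
maquette 0.82 [ 80.9 213.9] [0.476 0.454 0.   ]
scrap 0.62 [223.5, 164.4, 16.6, 15.7] 149 ((594.337646484375, -1.9376106262207031), (38.46981430053711, 37.44089126586914), 16.222965240478516)
scrap 0.61 [207.2, 200.0, 17.4, 13.4] 148 ((489.69403076171875, 41.71234893798828),
[... 393 characters left out ...]
29.5 227.9] [0.585 0.228 0.   ]
good_tile 0.54 [290.8 234.2] [0.688 0.101 0.04 ]
paint_pot 0.48 [245.  229.1] [ 0.682 -0.043  0.04 ]
scrap0 0.66 [277.7 199. ] [0.496 0.047 0.04 ]
scrap0 0.59 [270.9 206. ] [0.543 0.027 0.04 ]
scrap0 0.54 [263.5 214.6] [0.597 0.007 0.04 ]
glaze_jar 0.86 [389.7 255.5] [ 0.698  0.404 -0.   ]
brush_mug 0.66 [140.6 228.7] [ 0.678 -0.39   0.   ]
maquette 0.62 [396.3 215.4] [0.48  0.464 0.   ]
scrap 0.64 [265.9, 200.9, 14.3, 8.3] 89 ((555.0081787109375, 27.44086456298828), (40.34478759765625, 47.76263427734375), 66.92608642578125)
scrap 0.4 [270.9, 191.9, 14.1, 8.5] 87 ((498.8333435058594, 43.874267578125), (57.60664367675781, 35.29267883300781), 3.4667351245880127)
```

View pics/top0.png

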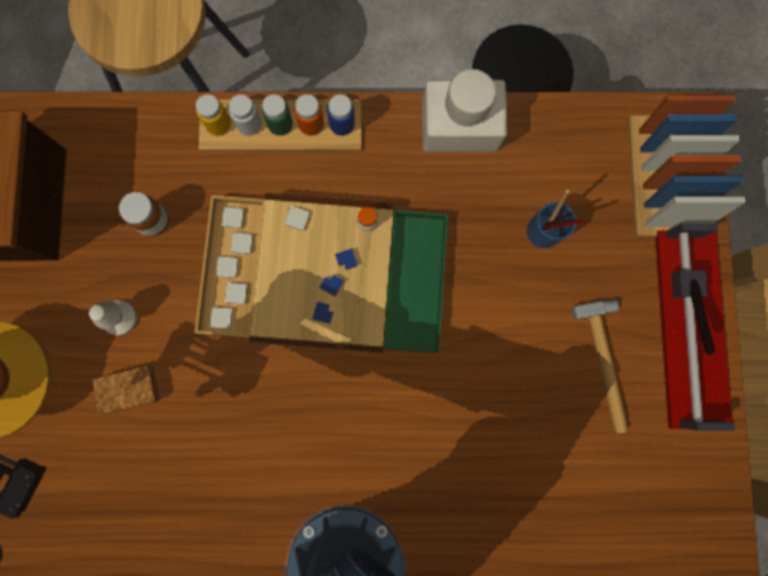

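View pics/scene0.png

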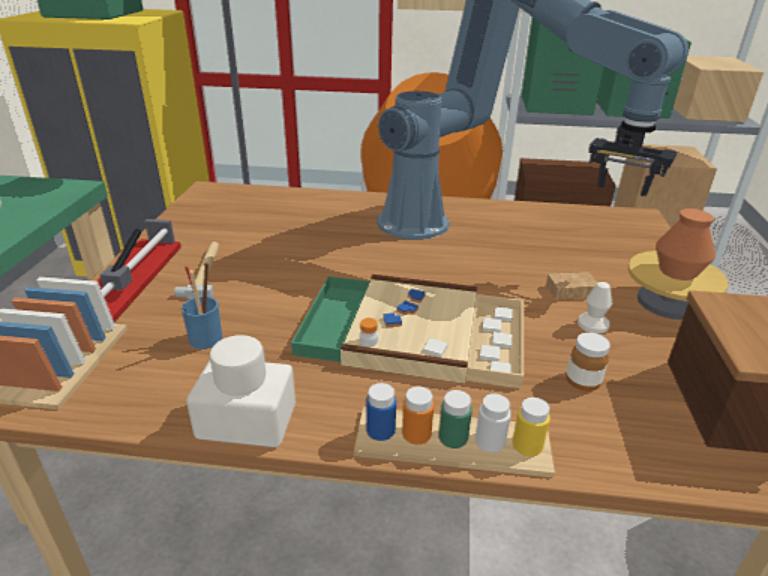

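The board is turned about -4.5°, the tray is on its -y side, and the scraps (768-px picture) are at (347,260), (331,285) and (322,313). The robot's networks agree with these to a few mm. I'll close the fingers, turn the wide face across the sweep direction and go above the board.

```bash
python3 -m creep '{"travel":[[-0.026,-0.014,0],[-0.052,-0.028,0],[-0.079,-0.042,0],[-0.105,-0.056,0],[-0.131,-0.07,0],[-0.157,-0.084,0],[-0.183,-0.098,0],[-0.21,-0.112,0],[-0.236,-0.126,0],[-0.262,-0.14,0]],"roll":[7,14,21,28,35,42,49,56,63,70.3]}' 255
python3 - <<'E'
from h import *
np.set_printoptions(precision=4,suppress=True)
o=ctrl.get_obs();print(o["tcp_pos"],o["eef_rot"]);R=np.array(o["eef_rot"])
print(R.T@(np.array([.599,.0535,.12])-o["tcp_pos"]))
E
```

```text
time_s: 1.93
tcp_pos: [0.4181, 0.288, 0.2389]
eef_rot: [[0.082, 0.997, 0.0], [0.997, -0.082, 0.0], [0.0, 0.0, -1.0]]
force: [0.4, 0.1, 0.3]
opening: 0.0237
grip_force: 0.0
[0.4181 0.288  0.2389] [[ 0.0824  0.9966  0.0004]
 [ 0.9966 -0.0824  0.0002]
 [ 0.0003  0.0004 -1.    ]]
[-0.2188  0.1995  0.119 ]
```

```bash
python3 -m creep '{"travel":[[-0.025,0.023,0],[-0.05,0.046,0],[-0.075,0.069,0.01],[-0.1,0.092,0.025],[-0.125,0.115,0.04],[-0.15,0.138,0.055],[-0.175,0.161,0.07],[-0.2,0.184,0.085],[-0.219,0.2,0.1],[-0.219,0.2,0.119]],"roll":[0,0,0,0,0,0,0,0,0,0]}'
python3 - <<'E'
from h import *
np.set_printoptions(precision=4,suppress=True)
o=ctrl.get_obs();print(o["tcp_pos"])
p=ctrl.snapshot("top");f=p["frame"].copy()
c=np.array([.5685,.046]);u=np.array([.9969,-.0785]);v=np.array([.0785,.9969])
W=lambda x,y,z:np.r_[c+x*u+y*v,z]
big=cv2.resize(f[120:250,110:320,::-1],None,fx=3.8,fy=3.8,interpolation=cv2.INTER_CUBIC)
q=lambda X:tuple(int(round((a-b)*3.8)) for a,b in zip(proj(p,X),(110,120)))
for s in((-.15,-.13),(.15,-.13),(.15,.13),(-.15,.13)): cv2.circle(big,q(W(*s,.04)),3,(0,0,255),-1)
for s in((.0298,-.0408),(-.02,-.02),(-.075,-.009)): cv2.circle(big,q(W(*s,.052)),3,(0,255,255),-1)
for s in((-.14,-.241),(.14,-.241)): cv2.circle(big,q(W(*s,.034)),3,(255,0,255),-1)
cv2.circle(big,q(np.array(o["tcp_pos"])),3,(255,255,255),-1)
cv2.imwrite("pics/top1.png",big)
s=ctrl.snapshot("scene");cv2.imwrite("pics/scene1.png",cv2.resize(s["frame"][150:290,180:360,::-1],None,fx=4,fy=4,interpolation=cv2.INTER_CUBIC))
E
```

```text
time_s: 2.77
tcp_pos: [0.6036, 0.0511, 0.12]
eef_rot: [[0.08, 0.997, 0.004], [0.997, -0.08, -0.002], [-0.001, 0.004, -1.0]]
force: [-1.0, -0.8, 0.5]
opening: 0.0001
grip_force: 0.0
[0.6036 0.0511 0.12  ]
```

View pics/top1.png

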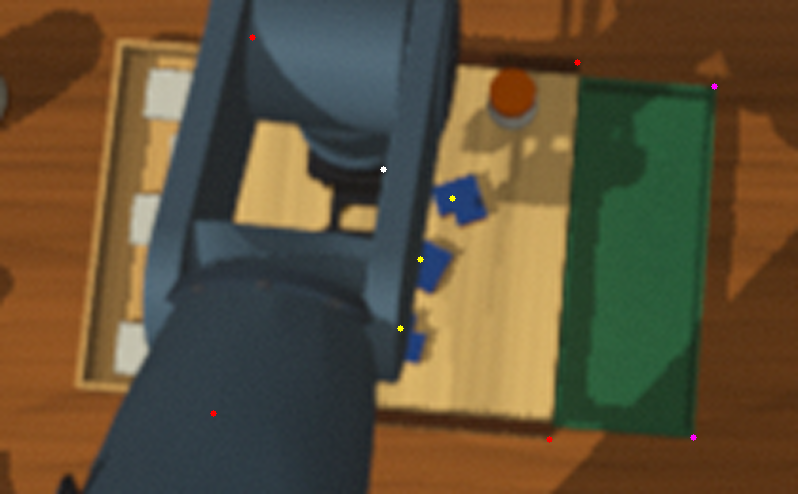

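View pics/scene1.png

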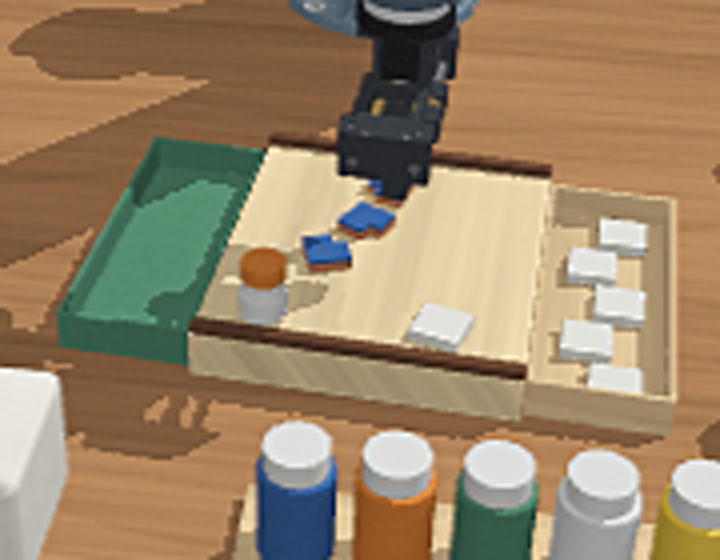

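The top view shows the sweep side clear, with scraps at about (461,200), (433,265) and (410,340). The scene view shows the closed fingers just behind the first scrap. Next I lower them and check the height.

```bash
python3 -m creep '{"travel":[[0,0,0.012],[0,0,0.024],[0,0,0.036],[0,0,0.048],[0,0,0.058],[0,0,0.066],[0,0,0.072],[0,0,0.074],[0,0,0.074],[0,0,0.074]],"roll":[0,0,0,0,0,0,0,0,0,0]}'
python3 - <<'E'
from h import *
s=ctrl.snapshot("scene");cv2.imwrite("pics/scene2.png",cv2.resize(s["frame"][170:270,200:340,::-1],None,fx=5,fy=5,interpolation=cv2.INTER_CUBIC))
E
```

```text
time_s: 3.7
tcp_pos: [0.6004, 0.0555, 0.046]
eef_rot: [[0.077, 0.997, 0.001], [0.997, -0.077, -0.0], [-0.0, 0.001, -1.0]]
force: [0.1, 0.4, 0.4]
opening: 0.0005
grip_force: 0.0
```

View pics/scene2.png

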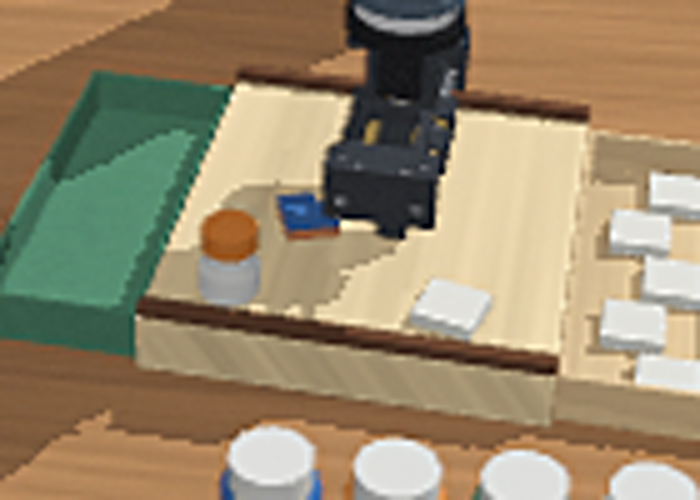

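```bash
python3 -m creep '{"travel":[[-0.005,-0.002,0.001],[-0.013,-0.002,0.001],[-0.022,-0.002,0.001],[-0.031,-0.002,0.001],[-0.041,-0.002,0.001],[-0.051,-0.002,0.001],[-0.061,-0.002,0.001],[-0.071,-0.002,0.001],[-0.081,-0.002,0.001],[-0.09,-0.002,0.001]],"roll":[0,0,0,0,0,0,0,0,0,0]}'
python3 - <<'E'
from h import *
s=ctrl.snapshot("top")
for r in ctrl.regions_of(s,"scrap0")[:5]:
    w=np.array([ray(s,q,.052)[:2] for q in np.argwhere(r["region"])[:,::-1]],np.float32)*1000
    d=w.mean(0)/1000-[.5685,.046];print(round(r["conf"],2),len(w),"board",d@[.9969,-.0785],d@[.0785,.9969])
cv2.imwrite("pics/top2.png",cv2.resize(s["frame"][130:245,130:310,::-1],None,fx=4,fy=4,interpolation=cv2.INTER_CUBIC))
E
```

```text
time_s: 4.58
tcp_pos: [0.5911, -0.0353, 0.0448]
eef_rot: [[0.077, 0.997, 0.0], [0.997, -0.077, -0.0], [-0.0, 0.0, -1.0]]
force: [-0.3, 0.6, 0.2]
opening: 0.0004
grip_force: 0.4
```

View pics/top2.png

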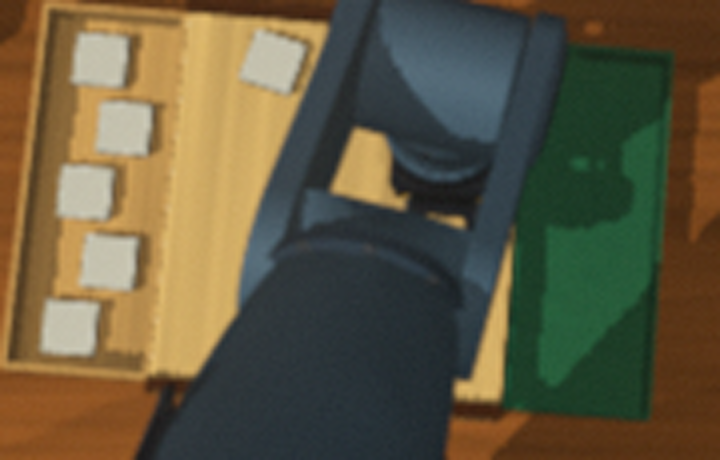

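The arm hides the scraps in this view. The force is normal, so I finish the push and check it in the scene view.

```bash
python3 -m creep '{"travel":[[-0.008,0,0],[-0.016,0,0],[-0.024,0,0],[-0.032,0,0],[-0.04,0,0],[-0.048,0,0],[-0.056,0,0],[-0.063,0,0],[-0.07,0,0],[-0.076,0,0]],"roll":[0,0,0,0,0,0,0,0,0,0]}'
python3 - <<'E'
from h import *
s=ctrl.snapshot("scene");cv2.imwrite("pics/scene3.png",cv2.resize(s["frame"][170:270,180:320,::-1],None,fx=5,fy=5,interpolation=cv2.INTER_CUBIC))
for r in ctrl.regions_of(s,"scrap0")[:5]: print(round(r["conf"],2),r["bbox"])
E
```

```text
time_s: 5.52
tcp_pos: [0.5853, -0.1107, 0.0447]
eef_rot: [[0.077, 0.997, 0.0], [0.997, -0.077, -0.0], [-0.0, 0.0, -1.0]]
force: [-0.4, -0.3, -0.3]
opening: 0.0005
grip_force: 0.0
0.42 [218.9, 212.0, 7.5, 6.1]
```

View pics/scene3.png

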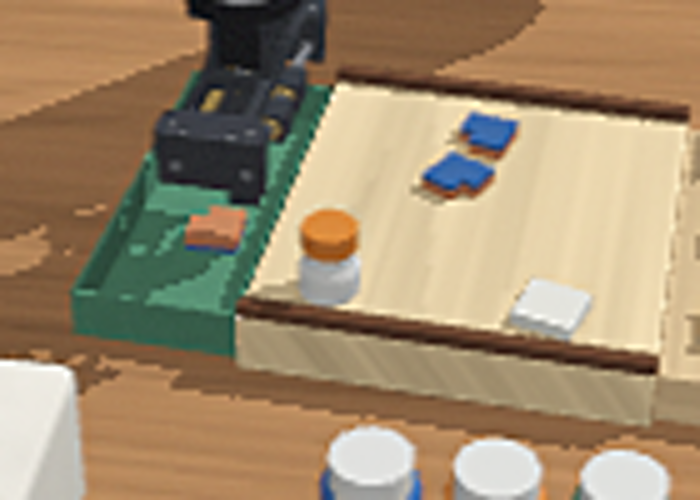

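The first scrap lies upside down in the tray at (215,228), and the other two are untouched at (488,133) and (458,175). On to the second.

```bash
python3 -m creep '{"travel":[[0,0,-0.02],[0,0,-0.04],[0.03,-0.01,-0.04],[0.06,-0.02,-0.04],[0.09,-0.03,-0.04],[0.12,-0.04,-0.04],[0.15,-0.051,-0.04],[0.175,-0.051,-0.04],[0.185,-0.051,-0.04],[0.185,-0.051,-0.04]],"roll":[0,0,0,0,0,0,0,0,0,0]}'
python3 -m creep '{"travel":[[0,0,0],[0,0,0.01],[0,0,0.02],[0,0,0.03],[0,0,0.037],[0,0,0.04],[0,0,0.04],[0,0,0.04],[0,0,0.04],[0,0,0.04]],"roll":[0,0,0,0,0,0,0,0,0,0]}'
```

```text
time_s: 6.45
tcp_pos: [0.5486, 0.0808, 0.0849]
eef_rot: [[0.073, 0.997, 0.0], [0.997, -0.073, 0.0], [0.0, 0.0, -1.0]]
force: [0.6, -0.1, -0.4]
opening: 0.0004
grip_force: 0.0
time_s: 7.28
tcp_pos: [0.5491, 0.0785, 0.0452]
eef_rot: [[0.076, 0.997, 0.001], [0.997, -0.076, -0.0], [0.0, 0.001, -1.0]]
force: [-0.3, -0.3, -0.5]
opening: 0.0004
grip_force: 0.0
```

```bash
python3 -m creep '{"travel":[[-0.006,0,0],[-0.014,0,0],[-0.023,0,0],[-0.032,0,0],[-0.042,0,0],[-0.052,0,0],[-0.062,0,0],[-0.072,0,0],[-0.082,0,0],[-0.092,0,0]],"roll":[0,0,0,0,0,0,0,0,0,0]}'
python3 -m creep '{"travel":[[-0.01,0,0],[-0.02,0,0],[-0.03,0,0],[-0.039,0,0],[-0.048,0,0],[-0.057,0,0],[-0.066,0,0],[-0.075,0,0],[-0.084,0,0],[-0.094,0,0]],"roll":[0,0,0,0,0,0,0,0,0,0]}'
python3 - <<'E'
from h import *
s=ctrl.snapshot("scene");cv2.imwrite("pics/scene4.png",cv2.resize(s["frame"][170:270,180:320,::-1],None,fx=5,fy=5,interpolation=cv2.INTER_CUBIC))
E
```

```text
time_s: 8.12
tcp_pos: [0.5416, -0.0143, 0.0448]
eef_rot: [[0.077, 0.997, 0.0], [0.997, -0.077, 0.0], [0.0, 0.0, -1.0]]
force: [-0.7, 0.6, 1.3]
opening: 0.0005
grip_force: 0.2
time_s: 8.95
tcp_pos: [0.5343, -0.1077, 0.0447]
eef_rot: [[0.076, 0.997, -0.0], [0.997, -0.076, 0.0], [0.0, -0.0, -1.0]]
force: [-0.5, -0.3, -0.0]
opening: 0.0007
grip_force: 0.0
```

View pics/scene4.png

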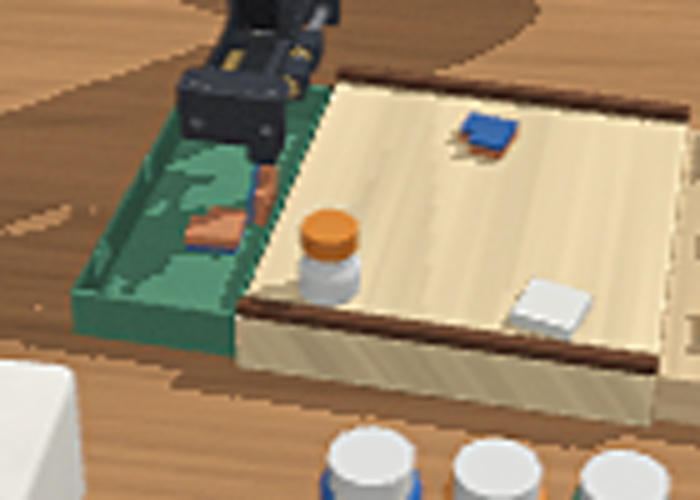

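The second scrap is in the tray, on edge against its board-side wall at (263,195). I'll check it again after the third.

```bash
python3 -m creep '{"travel":[[0,0,-0.02],[0,0,-0.04],[0.03,-0.011,-0.04],[0.06,-0.022,-0.04],[0.09,-0.033,-0.04],[0.12,-0.045,-0.04],[0.15,-0.056,-0.04],[0.18,-0.056,-0.04],[0.194,-0.056,-0.04],[0.194,-0.056,-0.04]],"roll":[0,0,0,0,0,0,0,0,0,0]}'
python3 -m creep '{"travel":[[0,0,0],[0,0,0.01],[0,0,0.02],[0,0,0.03],[0,0,0.037],[0,0,0.04],[0,0,0.04],[0,0,0.04],[0,0,0.04],[0,0,0.04]],"roll":[0,0,0,0,0,0,0,0,0,0]}'
python3 -m creep '{"travel":[[-0.008,0,0],[-0.017,0,0],[-0.026,0,0],[-0.035,0,0],[-0.045,0,0],[-0.055,0,0],[-0.065,0,0],[-0.075,0,0],[-0.085,0,0],[-0.095,0,0]],"roll":[0,0,0,0,0,0,0,0,0,0]}'
```

```text
time_s: 9.83
tcp_pos: [0.4932, 0.0934, 0.0849]
eef_rot: [[0.073, 0.997, 0.0], [0.997, -0.073, 0.001], [0.001, 0.0, -1.0]]
force: [1.3, -0.6, -0.1]
opening: 0.0007
grip_force: 0.0
time_s: 10.67
tcp_pos: [0.4939, 0.0908, 0.0452]
eef_rot: [[0.077, 0.997, 0.001], [0.997, -0.077, -0.0], [0.0, 0.001, -1.0]]
force: [-1.1, -0.7, -0.2]
opening: 0.0005
grip_force: 0.0
time_s: 11.5
tcp_pos: [0.4861, -0.005, 0.0447]
eef_rot: [[0.077, 0.997, 0.0], [0.997, -0.077, 0.0], [0.0, 0.0, -1.0]]
force: [0.7, 0.4, 1.0]
opening: 0.0006
grip_force: 0.3
```

```bash
python3 -m creep '{"travel":[[-0.01,0,0],[-0.02,0,0],[-0.03,0,0],[-0.04,0,0],[-0.05,0,0],[-0.06,0,0],[-0.07,0,0],[-0.08,0,0],[-0.09,0,0],[-0.098,0,0]],"roll":[0,0,0,0,0,0,0,0,0,0]}'
python3 -m creep '{"travel":[[0,0,0],[0,0,-0.02],[0,0,-0.04],[0,0,-0.07],[0,0,-0.1],[0.03,0,-0.12],[0.06,0,-0.14],[0.09,0,-0.15],[0.12,0,-0.15],[0.15,0,-0.15]],"roll":[0,0,0,0,0,0,0,0,0,0]}'
python3 -m creep '{"travel":[[0.03,0,0],[0.06,0,0],[0.09,0,0],[0.12,0,0],[0.15,0,0],[0.17,0,0],[0.17,0,0],[0.17,0,0],[0.17,0,0],[0.17,0,0]],"roll":[0,0,0,0,0,0,0,0,0,0]}'
python3 - <<'E'
from h import *
a=ctrl.snapshot("scene")["frame"][165:265,180:320,::-1];b=ctrl.snapshot("top")["frame"][130:245,150:310,::-1]
a=cv2.resize(a,(392,280),interpolation=cv2.INTER_CUBIC);b=cv2.resize(b,(390,280),interpolation=cv2.INTER_CUBIC)
cv2.imwrite("pics/end.png",np.hstack([a,b]))
E
```

```text
time_s: 12.33
tcp_pos: [0.4786, -0.1028, 0.0447]
eef_rot: [[0.077, 0.997, 0.0], [0.997, -0.077, -0.0], [-0.0, 0.0, -1.0]]
force: [0.5, -0.7, 0.6]
opening: 0.0004
grip_force: 0.0
time_s: 13.17
tcp_pos: [0.4906, 0.0494, 0.1959]
eef_rot: [[0.077, 0.997, 0.002], [0.997, -0.077, -0.0], [0.0, 0.002, -1.0]]
force: [0.3, -0.2, 0.4]
opening: 0.0003
grip_force: 0.0
time_s: 14.0
tcp_pos: [0.5031, 0.2165, 0.1946]
eef_rot: [[0.077, 0.997, -0.0], [0.997, -0.077, -0.0], [-0.0, -0.0, -1.0]]
force: [-0.4, 0.0, 0.6]
opening: 0.0007
grip_force: 0.0
```

View pics/end.png

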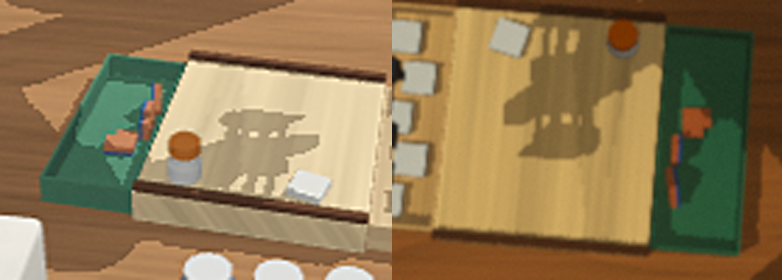

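All three scraps are in the tray: one lies flat, and two lean inside the board-side wall. The second scrap has stayed put for several seconds. The tile and pot haven't moved and the robot is clear, so I'm handing in.

```bash
python3 -c "
from plant import ctrl
print(ctrl.job_done())"
```

```text
the job is handed in; nothing more can be done
None
```

I swept all three blue scraps off the board into the green tray, one flat and two leaning inside its board-side wall; the cream tile and paint pot stayed put, and I handed the job in at about 14 s.

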